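# Put the loupe away in its flush-lidded instrument case

### The job

Put the loupe back in its case and close the case again. Tip the flush lid up at the thumb notch, lift it off and lay it flat on the bench, stand the loupe upright in its pocket in the case, then put the lid back so that it sits fully home, flush in the rim all round. Leave the two coil units and the pin gauge on the bench where they are.

Things in the scene. Friction and masses are not known exactly. Their poses are not given: they have to be found in the camera images.
- case: fixed grey plastic case, 153 (x) x 81 (y) x 77 mm high. Origin: centre of its underside; front wall (-x) faces the robot. Rim 4 mm thick, top at z=77; inside it a rebate 145.5 x 73.5 mm; the lid's plate rests on its ledge at z=71. Below, the inside is 135 x 62 mm. Grey felt bed: floor z=22, pads to z=30, tweezers fixed along the +y wall below z=33
- case_notch (a point): point on the case's front face, middle of the thumb notch, level with the underside of the lid's plate (z=71 of the case). The notch is cut through the 9 mm front wall, 50 mm wide, from the rim's top down to z=34, so that a finger reaches in under the lid's front edge, which lies 7 mm behind this point
- loupe_pocket (a point): centre of the floor of the loupe's pocket: 46 mm along case x, 44 mm along case y, low pads (8 mm) at its two case-x ends, a low strip at +y, the wall of the case at -y. Mid-length of the case, 9 mm to its -y side; axes as the case's. Beyond the pads there is room for fingers along case x
- lid: loose drop-in lid, about 0.16 kg: aluminium plate 140 (x) x 68 (y) x 6 mm (z=11 to 17) over a black plug 11 mm high, x=-37 to +61, y=+-28.5. Origin: below the plate's centre, level with the plug's underside. Home: origin at z=60 of the case, top flush with the rim, under 3 mm play all round, so its sides cannot be gripped there. Either end may go to the front
- lid_front (a point): middle of the lower front (-x) edge of the lid's plate, the edge that shows in the thumb notch; the front 33 mm of the plate have free space below
- lid_top (a point): centre of the lid's upper face
- loupe: black eye loupe standing on the bench, left or right of the case; round, 38 mm in diameter, 35 mm high; origin: centre of its underside, z up. It goes into the case the same way up, wide eyepiece on top
- coil_left: dark blue potted coil unit, 23 x 28 x 22 mm, standing on the bench beyond the case, to its left; origin under its centre. To be left alone
- coil_right: dark blue potted coil unit, 23 x 28 x 22 mm, standing on the bench beyond the case, to its right; origin under its centre. To be left alone
- gauge: steel pin gauge block, 30 x 83 x 12 mm, lying on the bench on the other side of the case from the loupe; origin at its underside. To be left alone
Things that resemble listed ones, but are neither listed nor needed, are in the scene too. There is more than one size of the lid; the job needs the larger. Of the things that look like the loupe, take the one that is farthest to the robot's right at the start.

How it is judged (in metres and radians):
On the way, in this order (a step that is already met when the one before it is completed fails the run):
1. the lid lies flat on the bench, clear of the case and released (height (world z) of lid below 0.02 m and horizontal distance between lid and case above 0.07 m and (angle between lid's own z axis and vertical below 0.12 rad or angle between lid's own z axis and vertical above 3.02 rad) and contact force between the fingers and lid below 0.1 N), for 0.2 s.
2. the loupe stands upright in its pocket, released, the lid still off (horizontal distance between loupe and loupe_pocket below 0.008 m and z of loupe in the frame of case below 0.025 m and angle between loupe's own z axis and vertical below 0.12 rad and contact force between the fingers and loupe below 0.1 N and horizontal distance between lid and case above 0.07 m), for 0.2 s.
At the end, for the whole second after the job is handed in: The loupe stands upright (within 7 degrees) on its pocket's floor, within 8 mm of its centre; the lid is fully home in the rim, either end to the front: level within 1.1 degrees, within 1.5 mm of seated height, 6 mm of centre and 4.6 degrees of square; both at rest (horizontal distance between loupe and loupe_pocket below 0.008 m and z of loupe in the frame of case below 0.025 m and angle between loupe's own z axis and vertical below 0.12 rad and z of lid in the frame of case between 0.0585 and 0.0615 m and horizontal distance between lid and case below 0.006 m and angle between lid's own z axis and vertical below 0.02 rad and angle between the x axis of lid and the x axis of case, either way round below 0.08 rad and linear speed of each of lid, loupe below 0.01 m/s); the robot touches nothing.
It fails at once if a coil unit or the pin gauge on the bench is moved by more than 20 mm (distance of any of coil_left, coil_right, gauge from where it was at the start of the episode above 0.02 m).
It also fails if it takes over 72 s, if anything falls off the work surface, if the arm or the gripper's body presses on something with over 40 N, if the wrist force passes 120 N, or if a joint passes its speed limit or range.

### The arm

A 6-joint arm with a two-finger parallel gripper is mounted at the origin on a cart in front of the work surface, level with it; the furniture and walls round the work are solid. World frame = base frame: x ahead of the robot, y to its left, z up, the work surface at z = 0. Lengths are in mm, angles in rad, forces in N, time in s.
With the tool pointing down it reaches from about 375 to 975 mm from the base axis. Payload 3.8 kg.
Tool frame: the origin (TCP) lies midway between the tips of the shut fingers; the grasp point (between the pads) lies 19 mm behind it (r.tcp_to_grasp is the z of the grasp point in the tool frame, in mm); z points along the fingers, y is the line along which they close (so a half turn about z gives the same grasp; the last joint's range is limited). The gripper opens to 88 mm and grips with 3 to 60 N. Pads are 18 mm wide; open, the fingers measure 123 mm over their backs; the gripper's body (75 mm by 187 mm) begins 45 mm behind the grasp point.
Start: joints at [-1.233, 0.264, 1.604, -0, 1.274, -0.037], TCP at [247.103, -628.139, 238.706] pointing down, gripper open.
Joint ranges: [-2.63, 2.63], [-0.94, 2.18], [0.31, 2.57], [-1.31, 4.45], [0, 2.66], [-2.55, 2.55]. Speed limits (rad/s): [2.57, 2.57, 3.14, 3.14, 3.14, 3.14].

### API

Orientations are given as a unit quaternion [w, x, y, z].
In Python, from rig import r gives the robot as it stands.
- The arm moves only by the shell command python3 -m inch 'ROWS' [OPENING] [FORCE]. ROWS is a JSON object of lists of equal length, an entry for each row: "offset": the shift along the world's x, y, z in units of 0.2 m (1.0 is 0.2 m), a list of three; "dr": the turn, a rotation vector about the world's x, y, z in units of 6 degrees (1.0 is 6 degrees), a list of three. A call has 1 to 8 rows; each row shifts and turns the commanded pose from where the row before left it; what a row does not reach is not made up. A row lasts 1/8 s, in which the tool goes at most 62.5 mm and 10.7 degrees, less where a joint would pass 70% of its speed; a pose out of reach is approached as far as the arm can. A call with a number of a shift or a turn outside -1 to 1 is refused whole. A call with a gripper value outside its range is refused whole. OPENING is the closure, from -1 (fully open) to 1 (shut), set as the call begins (- or left out, the last holds). The fingers move at their own pace and stop on an object; FORCE is the grip in N (left out, the last holds). Time passes only in rows, so rows that do not move let the fingers close. It gives the time, the measured TCP pose, the force, the opening and the grip force at its end, in the units of the state.
- r.get_state(): the state, without advancing time (a new reading comes with each control period).
- r.get_image(name): name is "scene" or "top" or "wrist"; returns a dict with "color" (480x640x3 uint8, blue, green, red), "fx", "fy", "cx", "cy" (pixels), "k1" (the pictures are not rectified: a ray, as slopes to the right and down, at radius r is drawn at 1 + k1 r^2 times it, then the intrinsics apply), "R" (3x3) and "t" (3): a world point X has camera coordinates R X + t. Camera axes: x right, y down, z forward; pixel columns grow to the right and rows downward; lengths in mm; the calibration is good to about 2 mm. A picture is of the moment at which its call begins. There is no depth.
- r.hand_in(): hands the job in; it is judged then, once.
The state is a dict: "clock": time; "q": joint angles; "qd": joint speeds; "tau": joint torques, N m; "position": TCP position; "eef_rot": TCP orientation; "contact_force": force on the tool from outside, world axes, zero at the start; "wrist_torque": the same for the moment, N m; "finger_gap": finger opening in mm; "gripper_force": force on a finger pad.
Only numpy, scipy, OpenCV 4.12 (cv2) and the standard library are available. Lean on these libraries where they do the work, as an engineer would, in place of code of your own. Each camera call takes 0.05 s, during which the arm holds its last target. There are 200 camera calls.

## Working session

There is one attempt and no reset: what is moved stays moved. The work goes in short steps, Python scripts to look and compute and a shell command to move; the robot and the scene stay as the last step left them, time stands still between calls to the robot, and variables do not carry over. Pictures are saved under pics/ and viewed, at most 10 in all, crops included, and the job is handed in when it is done.

```bash
ls; mkdir -p pics
cat > h.py <<'E'
import numpy as np, cv2
from rig import r
def cam(n):
    return r.get_image(n)
def ray(c,u,v):
    x=(u-c['cx'])/c['fx'];y=(v-c['cy'])/c['fy'];xd,yd=x,y
    for _ in range(20):
        s=1+c['k1']*(x*x+y*y);x,y=xd/s,yd/s
    R=np.array(c['R']);t=np.array(c['t']);return -R.T@t, R.T@np.array([x,y,1])
def pix2w(c,u,v,z):
    o,d=ray(c,u,v);return o+d*(z-o[2])/d[2]
def w2pix(c,X):
    p=np.array(c['R'])@np.array(X,float)+np.array(c['t']);x,y=p[0]/p[2],p[1]/p[2]
    s=1+c['k1']*(x*x+y*y);return np.array([c['fx']*x*s+c['cx'],c['fy']*y*s+c['cy']])
E
python3 - <<'E'
from h import *
import pickle
for n in ('scene','top'):
    c=cam(n);cv2.imwrite(f'pics/{n}0.png',c['color']);pickle.dump(c,open(n+'0.pkl','wb'))
    print(n,c['fx'],c['k1'],(-np.array(c['R']).T@np.array(c['t'])).round())
print(r.get_state(), r.tcp_to_grasp)
E
```

```text
pics
scene 586.6870518872324 -0.0158194962154174 [ 200. -690.  895.]
top 476.6281280218325 -0.12578507694370064 [ 497.   52. 1284.]
{'clock': 0.1, 'q': array([-1.23289090e+00,  2.64649827e-01,  1.60522745e+00, -1.86722387e-06,
        1.27369575e+00, -3.68853808e-02]), 'qd': array([-0.00018458, -0.00219382, -0.00202219, -0.00075226, -0.00214226,
        0.00023679]), 'tau': array([-2.07003200e-04, -5.03619146e+01, -3.58071864e+01,  7.30162323e-02,
        2.34095030e-02, -6.23387541e-05]), 'position': array([ 246.89815078, -627.54029208,  237.53675652]), 'eef_rot': array([-9.78858043e-04,  9.82492272e-01,  1.86300709e-01, -1.49353248e-04]), 'contact_force': array([-0.55033768,  0.32702457,  0.91105759]), 'wrist_torque': array([ 0.01629536, -0.05466863,  0.00454671]), 'gripper_force': 0.0, 'finger_gap': 88.10227618608931} -18.700000000000003
```

View pics/scene0.png

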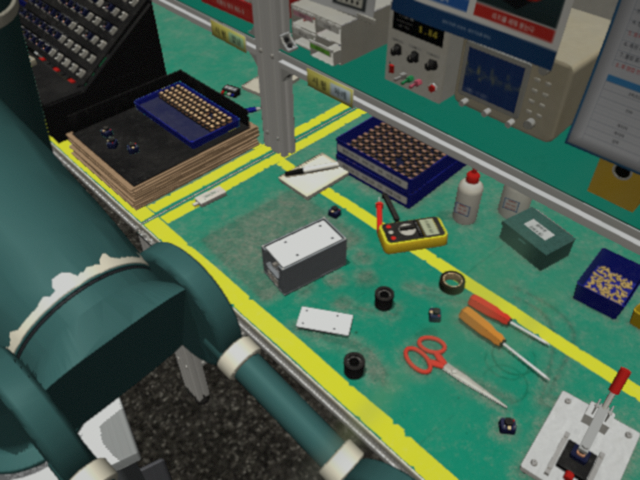

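View pics/top0.png

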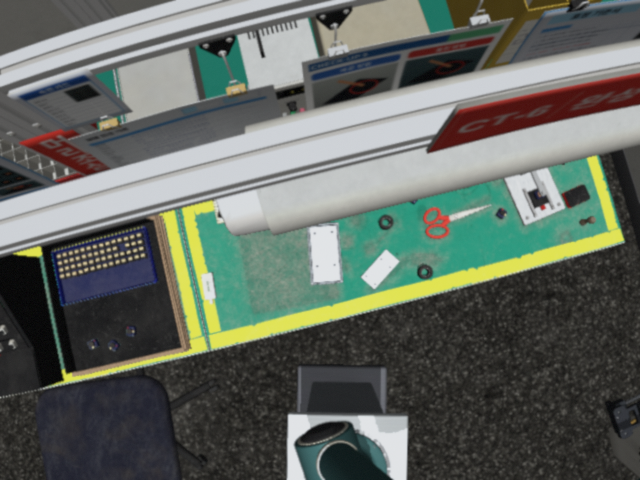

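Scene: case with lid at (305,255), smaller loose lid at (325,321). Loupe-like: black rings at (384,298), (354,365) and the tape-like ring at (452,282). Coil units at (335,211) and (434,314), gauge at (210,195). Top: case (325,253), small lid (380,268), rings at (386,222) and (425,271). Next: measure these and enlarge.

Run:
```python
from h import *
import pickle
s=pickle.load(open('scene0.pkl','rb'));t=pickle.load(open('top0.pkl','rb'))
for n,u,v,z in [('ringA',384,298,20),('ringB',354,365,20),('tape',452,282,10),('coilL',335,211,11),('coilR',434,314,11),('gauge',210,195,6),('lid',305,250,77),('smalllid',325,321,10)]:
    X=pix2w(s,u,v,z);print(n,X.round(),'top px',w2pix(t,X).round())
for n,u,v,z in [('ringA',386,222,30),('ringB',425,271,30),('lid',325,253,77),('gauge',208,286,6)]:
    print('top',n,pix2w(t,u,v,z).round())
a=cv2.resize(t['color'][195:315,190:450],None,fx=3,fy=3,interpolation=cv2.INTER_CUBIC)[:, :780]
b=cv2.resize(s['color'][200:390,250:480],None,fx=3,fy=3,interpolation=cv2.INTER_CUBIC)
cv2.imwrite('pics/ca.png',a);cv2.imwrite('pics/cb.png',b)
```

```text
ringA [663. -96.  20.] top px [386. 222.]
ringB [ 532. -200.   20.] top px [425. 272.]
tape [ 811. -121.   10.] top px [394. 169.]
coilL [713. 182.  11.] top px [283. 203.]
coilR [ 729. -170.   11.] top px [413. 199.]
gauge [486. 383.   6.] top px [207. 286.]
lid [565.  45.  77.] top px [333. 257.]
smalllid [539. -83.  10.] top px [380. 269.]
top ringA [662. -95.  30.]
top ringB [ 534. -199.   30.]
top lid [575.  65.  77.]
top gauge [485. 380.   6.]
```

View pics/cb.png

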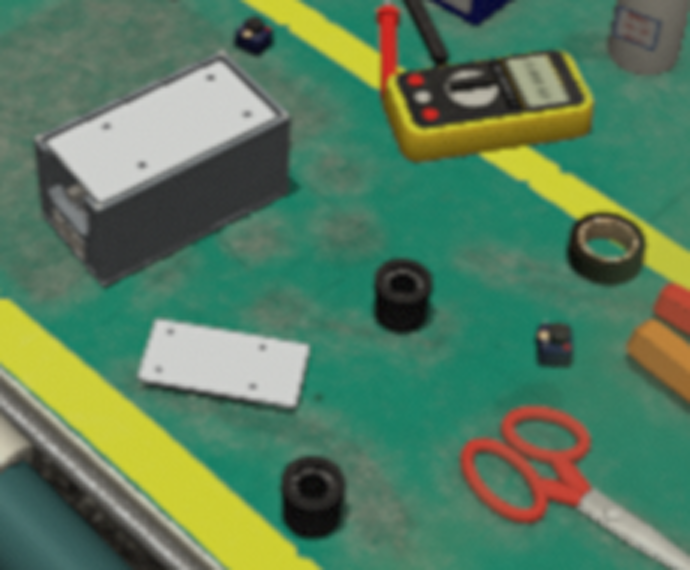

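View pics/ca.png

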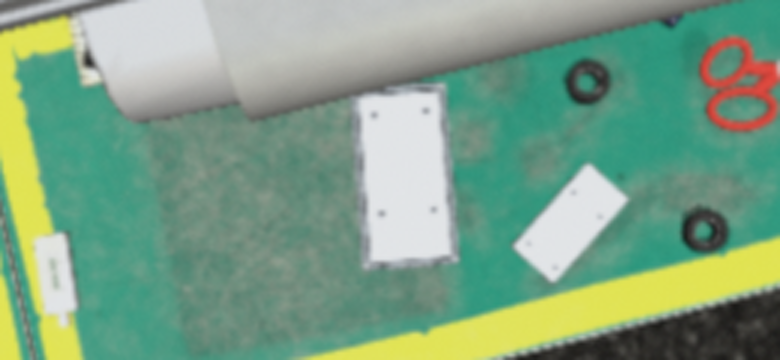

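Candidates for the loupe: ring (384,298) is at y≈-96, ring (354,365) at y≈-200, tape roll (452,282) at y≈-121 with a wide hole. The one farthest right is (354,365), confirmed in the crop as a ridged black loupe like its twin. The loose plate at (325,321) is the smaller lid; the larger is seated in the case, with its notch on the lower-left face at scene (273,268). Now fit the case pose from its corners.

```bash
cat > fit.py <<'E'
from h import *
import pickle
from scipy.optimize import least_squares
s=pickle.load(open('scene0.pkl','rb'));t=pickle.load(open('top0.pkl','rb'))
S=lambda u,v:(250+u/3,200+v/3); T=lambda u,v:(190+u/3,195+v/3)
obs=[(s,S(38,138),(-76.5,40.5,77)),(s,S(222,55),(76.5,40.5,77)),(s,S(290,118),(76.5,-40.5,77)),(s,S(103,205),(-76.5,-40.5,77)),
(s,S(108,283),(-76.5,-40.5,0)),(s,S(292,186),(76.5,-40.5,0)),
(t,T(355,90),(76.5,40.5,77)),(t,T(443,85),(76.5,-40.5,77)),(t,T(458,262),(-76.5,-40.5,77)),(t,T(365,268),(-76.5,40.5,77))]
def P(p,l):
    c,d=np.cos(p[2]),np.sin(p[2]);return np.array([p[0]+c*l[0]-d*l[1],p[1]+d*l[0]+c*l[1],l[2]])
for sel in (obs,obs[:6],obs[6:]):
    f=least_squares(lambda p:np.concatenate([w2pix(c,P(p,l))-uv for c,uv,l in sel]),[570,60,0.],x_scale=[10,10,.1])
    print(f.x.round(3),np.abs(f.fun).reshape(-1,2).max(1).round(1))
st=r.get_state();from scipy.spatial.transform import Rotation as Ro
E
python3 fit.py
```

```text
[5.75401e+02 6.52520e+01 9.90000e-02] [1.  2.1 1.2 1.6 1.9 2.5 1.9 1.8 0.9 0.3]
[5.76537e+02 6.61630e+01 1.08000e-01] [0.7 2.7 1.9 1.2 1.5 1.8]
[5.73166e+02 6.45020e+01 8.30000e-02] [1.1 1.2 0.5 0.5]
```

```bash
python3 -m inch '{"offset":[[0.09,0.265,0.03],[0.09,0.265,0.03],[0.09,0.265,0.03],[0.09,0.265,0.03],[0.09,0.265,0.03],[0.09,0.265,0.03],[0.09,0.265,0.03]],"dr":[[0,0,0.95],[0,0,0.95],[0,0,0.95],[0,0,0.95],[0,0,0.95],[0,0,0.95],[0,0,0.95]]}'
python3 -m inch '{"offset":[[0.09,0.265,0.03],[0.09,0.265,0.03],[0.09,0.265,0.03],[0.09,0.265,0.03],[0.09,0.265,0.03],[0.09,0.265,0.03],[0,0,0]],"dr":[[0,0,0.95],[0,0,0.95],[0,0,0.95],[0,0,0.95],[0,0,0.95],[0,0,0.95],[0,0,0]]}'
python3 - <<'E'
from h import *
import pickle
from scipy.spatial.transform import Rotation as Ro
st=r.get_state();w,x,y,z=st['eef_rot'];M=Ro.from_quat([x,y,z,w]).as_matrix()
print(st['clock'],st['position'].round(1),st['q'].round(2));print(M.round(3))
c=cam('wrist');cv2.imwrite('pics/w1.png',c['color']);pickle.dump(c,open('w1.pkl','wb'));print((-np.array(c['R']).T@np.array(c['t'])).round(),c['fx'],np.array(c['R']).round(2))
E
```

```text
clock: 0.98
position: [373.1, -255.2, 280.5]
eef_rot: [-0.0, 0.859, 0.512, 0.0]
contact_force: [0.7, -0.6, 0.0]
finger_gap: 87.9
gripper_force: 0.0
clock: 1.85
position: [481.6, 64.1, 316.6]
eef_rot: [-0.0, 0.67, 0.743, 0.0]
contact_force: [0.5, -0.8, -0.2]
finger_gap: 87.7
gripper_force: 0.0
1.85 [481.6  64.1 316.6] [ 0.08 -0.14  1.89  0.    1.39 -0.02]
[[-0.103  0.995 -0.   ]
 [ 0.995  0.103  0.001]
 [ 0.001 -0.    -1.   ]]
[474. 139. 463.] 403.2047174575083 [[ 0.99  0.1  -0.  ]
 [ 0.1  -0.95  0.29]
 [ 0.03 -0.29 -0.96]]
```

View pics/w1.png

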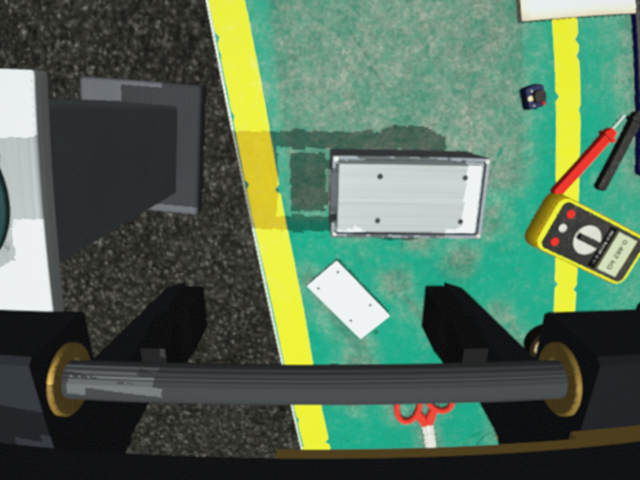

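Wrist view: the case is seen from above, rim from (332,157) to (489,237), with the lid plate bright inside it; the small lid is at (348,300). Fit the plate contour.

```bash
cat > plate.py <<'E'
from h import *
import pickle,sys
def plate(c,box,z,thr=150):
    x0,y0,x1,y1=box;g=c['color'][y0:y1,x0:x1].astype(int)
    m=((g.min(2)>thr)&(g.max(2)-g.min(2)<40)).astype(np.uint8)
    m=cv2.morphologyEx(m,cv2.MORPH_CLOSE,np.ones((5,5)));m=cv2.morphologyEx(m,cv2.MORPH_OPEN,np.ones((5,5)))
    k=max(cv2.findContours(m,0,1)[0],key=cv2.contourArea)
    W=np.array([pix2w(c,u+x0,v+y0,z)[:2] for u,v in k[:,0]],np.float32)
    (cx,cy),(w,h),a=cv2.minAreaRect(W);return (cx,cy),(w,h),a,cv2.contourArea(W)/(w*h),W
E
python3 - <<'E'
from plate import *
c=pickle.load(open('w1.pkl','rb'))
for thr in(130,150,165,180):
    print(thr,plate(c,(320,145,500,245),77,thr)[:4])
print('edge',pix2w(c,240,150,0).round(), pix2w(c,290,400,0).round())
for uv in [(332,157),(489,157),(483,237),(331,236)]: print(uv,pix2w(c,*uv,77).round(1))
print(plate(c,(300,255,395,345),15,150)[:4])
E
```

```text
130 ((580.5586547851562, 71.05461120605469), (166.6942596435547, 92.79353332519531), 8.569805145263672, 0.7140352855267057)
150 ((575.7640380859375, 67.91144561767578), (152.0503387451172, 79.31336975097656), 5.3273844718933105, 0.8464713113051465)
165 ((576.1148681640625, 68.14537048339844), (150.91827392578125, 76.98255920410156), 5.309811592102051, 0.8343786680849669)
180 ((575.666748046875, 66.95469665527344), (139.6922149658203, 67.78529357910156), 5.946442604064941, 0.9571817879445785)
edge [395.  89.   0.] [ 481. -247.    0.]
(332, 157) [495.5  99.2  77. ]
(489, 157) [646.4 116.3  77. ]
(483, 237) [658.2  36.1  77. ]
(331, 236) [503.6  21.2  77. ]
((539.4157104492188, -78.34624481201172), (49.99687194824219, 101.20452880859375), 48.8577880859375, 0.9583600575764952)
```

Plate fits 139.7 x 67.8 mm at (575.7, 67.0), yaw 5.9°, matching the given 140 x 68 and the corner fit. Now pitch the tool forward and come in at the notch with one finger below the lid.

```bash
cat > st.py <<'E'
from h import *
from scipy.spatial.transform import Rotation as Ro
st=r.get_state();w,x,y,z=st['eef_rot'];M=Ro.from_quat([x,y,z,w]).as_matrix();p=st['position']
g=st['finger_gap'];th=np.degrees(np.arcsin(-M[2,2]))
yl=M[:,1]*(-np.sign(M[2,1]) if abs(M[2,1])>.05 else 1)
lt=p+yl*g/2
u=np.array([.9946,.1036]);f=np.array([506.1,59.75])
loc=lambda P:((P[:2]-f)@u).round(1),((P[:2]-f)@[-u[1],u[0]]).round(1),P[2].round(1)
print('t',round(st['clock'],2),'p',p.round(1),'q',st['q'].round(2),'F',st['contact_force'].round(1),'gap',round(g,1),'gf',round(st['gripper_force'],1))
print('theta',th.round(1),'yaw z',np.degrees(np.arctan2(M[1,2],M[0,2])).round(1),'yaw y',np.degrees(np.arctan2(M[1,1],M[0,1])).round(1),'zaxis',M[:,2].round(3))
print('lowtip s,lat,z',*[((q[:2]-f)@u).round(1) for q in [lt]],((lt[:2]-f)@[-u[1],u[0]]).round(1),lt[2].round(1))
E
python3 -m inch '{"offset":[[0.02,-0.003,-0.097],[0.02,-0.003,-0.097],[0.02,-0.003,-0.097],[0.02,-0.003,-0.097],[0.02,-0.003,-0.097],[0.02,-0.003,-0.097],[0,0,0]],"dr":[[0.1,-0.965,0],[0.1,-0.965,0],[0.1,-0.965,0],[0.1,-0.965,0],[0.1,-0.965,0],[0.1,-0.965,0],[0,0,0]]}' -1
python3 st.py
```

```text
clock: 2.78
position: [500.6, 55.5, 195.0]
eef_rot: [0.198, 0.643, 0.707, 0.22]
contact_force: [0.5, 0.7, 0.1]
finger_gap: 88.0
gripper_force: 0.0Traceback (most recent call last):
  File "st.py", line 8, in <module>
    loc=lambda P:((P[:2]-f)@u).round(1),((P[:2]-f)@[-u[1],u[0]]).round(1),P[2].round(1)
                                          ^
NameError: name 'P' is not defined. Did you mean: 'p'?
```

```bash
sed -i '/^loc=/d' st.py; python3 -m inch '{"offset":[[0,0,0],[0,0,0]],"dr":[[0,0,0],[0,0,0]]}' >/dev/null; python3 st.py
```

```text
t 3.02 p [507.1  56.9 203.1] q [ 0.04 -0.4   2.41  0.07  0.52 -0.11] F [ 0.8  0.8 -1.1] gap 88.0 gf 0.0
theta 54.9 yaw z 5.8 yaw y 5.5 zaxis [ 0.572  0.059 -0.818]
lowtip s,lat,z -35.3 -2.6 177.8
```

```bash
python3 -m inch '{"offset":[[0,0.004,-0.105],[0,0.004,-0.105],[0,0.004,-0.105],[0.045,0.005,-0.065],[0.045,0.005,-0.065],[0,0,0],[0,0,0],[0,0,0]],"dr":[[0,0,0],[0,0,0],[0,0,0],[0,0,0],[0,0,0],[0,0,0],[0,0,0],[0,0,0]]}'; python3 st.py
python3 - <<'E'
from h import *
c=cam('scene');cv2.imwrite('pics/s2.png',cv2.resize(c['color'][170:320,180:380],None,fx=4,fy=4,interpolation=cv2.INTER_CUBIC))
E
```

```text
clock: 4.03
position: [523.7, 61.7, 112.5]
eef_rot: [0.201, 0.641, 0.706, 0.224]
contact_force: [0.8, -0.7, -0.1]
finger_gap: 88.3
gripper_force: 0.0
t 4.03 p [523.7  61.7 112.5] q [ 0.05 -0.21  2.47  0.11  0.27 -0.15] F [ 0.8 -0.7 -0.1] gap 88.3 gf 0.0
theta 55.0 yaw z 5.9 yaw y 5.5 zaxis [ 0.571  0.059 -0.819]
lowtip s,lat,z -18.4 0.4 87.1
```

View pics/s2.png

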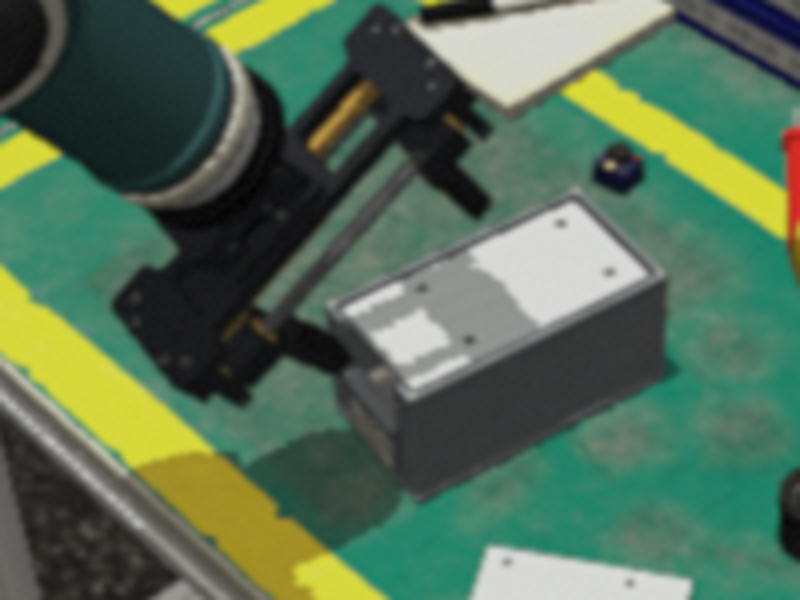

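The lower finger is right in front of the notch (finger tip at about (345,360), notch at (375,385)), all clear. Insert.

```bash
python3 -m inch '{"offset":[[0.035,0.003,-0.047],[0.035,0.003,-0.047],[0.035,0.003,-0.047],[0.035,0.003,-0.047],[0,0,0],[0,0,0]],"dr":[[0,0,0],[0,0,0],[0,0,0],[0,0,0],[0,0,0],[0,0,0]]}'; python3 st.py
```

```text
clock: 4.82
position: [551.0, 64.1, 73.4]
eef_rot: [0.2, 0.641, 0.707, 0.223]
contact_force: [0.7, -0.4, 0.2]
finger_gap: 88.3
gripper_force: 0.0
t 4.83 p [551.   64.1  73.4] q [ 0.05 -0.06  2.44  0.18  0.16 -0.22] F [ 0.7 -0.4  0.2] gap 88.3 gf 0.0
theta 55.1 yaw z 5.9 yaw y 5.5 zaxis [ 0.569  0.059 -0.82 ]
lowtip s,lat,z 8.9 -0.1 48.1
```

```bash
python3 -m inch '{"offset":[[0.008,0.001,0.052],[0.008,0.001,0.052],[0.008,0.001,0.052],[0.008,0.001,0.052],[0.008,0.001,0.052],[0,0,0]],"dr":[[0.024,-0.232,0],[0.024,-0.232,0],[0.024,-0.232,0],[0.024,-0.232,0],[0.024,-0.232,0],[0,0,0]]}'; python3 st.py
python3 -m inch '{"offset":[[0.017,0.002,0.046],[0.017,0.002,0.046],[0.017,0.002,0.046],[0.017,0.002,0.046],[0.017,0.002,0.046],[0,0,0],[0,0,0]],"dr":[[0.027,-0.265,0],[0.027,-0.265,0],[0.027,-0.265,0],[0.027,-0.265,0],[0.027,-0.265,0],[0,0,0],[0,0,0]]}'; python3 st.py
python3 - <<'E'
from h import *
c=cam('scene');cv2.imwrite('pics/s3.png',cv2.resize(c['color'][150:320,180:380],None,fx=3,fy=3,interpolation=cv2.INTER_CUBIC))
E
```

```text
clock: 5.58
position: [559.4, 65.1, 126.8]
eef_rot: [0.239, 0.627, 0.691, 0.267]
contact_force: [-1.0, -0.3, -0.8]
finger_gap: 87.8
gripper_force: 0.5
t 5.58 p [559.4  65.1 126.8] q [ 0.05 -0.17  2.47  0.31  0.12 -0.34] F [-1.  -0.3 -0.8] gap 87.8 gf 0.5
theta 48.0 yaw z 5.9 yaw y 5.4 zaxis [ 0.666  0.069 -0.743]
lowtip s,lat,z 21.0 0.0 97.4
clock: 6.45
position: [575.3, 67.2, 169.4]
eef_rot: [0.279, 0.61, 0.673, 0.312]
contact_force: [-1.0, 0.2, -0.9]
finger_gap: 88.1
gripper_force: 0.3
t 6.45 p [575.3  67.2 169.4] q [ 0.05 -0.23  2.49  1.11  0.05 -1.14] F [-1.   0.2 -0.9] gap 88.1 gf 0.3
theta 40.5 yaw z 6.0 yaw y 5.5 zaxis [ 0.757  0.079 -0.649]
lowtip s,lat,z 41.0 0.5 135.8
```

View pics/s3.png

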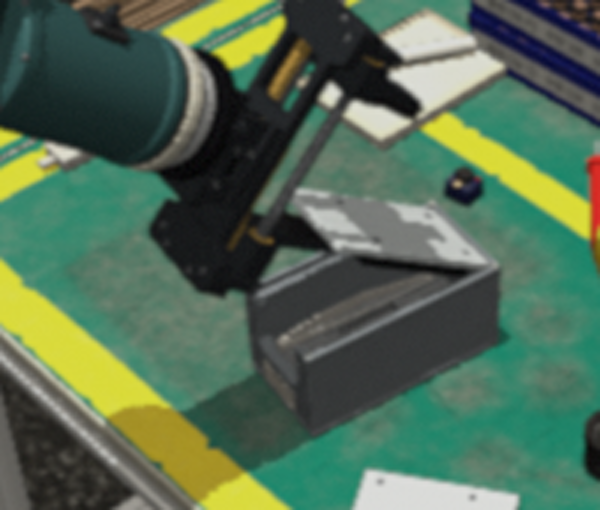

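The lid is tipped about 35° with its front edge on the lower finger (edge at about (300,195)-(335,250) in the crop) and the rear edge in the rebate. Close onto the plate while pitching to match its angle.

```bash
python3 -m inch '{"offset":[[-0.002,0,-0.004],[-0.002,0,-0.004],[-0.002,0,-0.004],[-0.002,0,-0.004],[-0.002,0,-0.004],[-0.002,0,-0.004]],"dr":[[-0.027,0.265,0],[-0.027,0.265,0],[-0.027,0.265,0],[-0.027,0.265,0],[-0.027,0.265,0],[-0.027,0.265,0]]}' 0.3 15; python3 st.py
python3 -m inch '{"offset":[[0,0,0],[0,0,0],[0,0,0],[0,0,0],[0,0,0],[0,0,0]],"dr":[[0,0,0],[0,0,0],[0,0,0],[0,0,0],[0,0,0],[0,0,0]]}' 1 15; python3 st.py
python3 - <<'E'
from h import *
c=cam('scene');cv2.imwrite('pics/s4.png',cv2.resize(c['color'][130:320,180:380],None,fx=3,fy=3,interpolation=cv2.INTER_CUBIC))
E
```

```text
clock: 7.25
position: [573.3, 68.9, 165.3]
eef_rot: [0.232, 0.628, 0.695, 0.263]
contact_force: [0.2, 0.6, -0.1]
finger_gap: 31.6
gripper_force: 0.3
t 7.25 p [573.3  68.9 165.3] q [ 0.05 -0.21  2.4   0.16  0.24 -0.19] F [ 0.2  0.6 -0.1] gap 31.6 gf 0.3
theta 48.9 yaw z 6.4 yaw y 5.5 zaxis [ 0.653  0.074 -0.754]
lowtip s,lat,z 55.9 2.2 154.9
clock: 8.0
position: [573.1, 69.2, 165.2]
eef_rot: [0.232, 0.628, 0.694, 0.264]
contact_force: [-1.6, -1.6, -1.4]
finger_gap: 5.9
gripper_force: 14.9
t 8.0 p [573.1  69.2 165.2] q [ 0.05 -0.21  2.4   0.17  0.24 -0.2 ] F [-1.6 -1.6 -1.4] gap 5.9 gf 14.9
theta 48.9 yaw z 6.5 yaw y 5.5 zaxis [ 0.653  0.075 -0.753]
lowtip s,lat,z 65.4 2.5 163.2
```

View pics/s4.png

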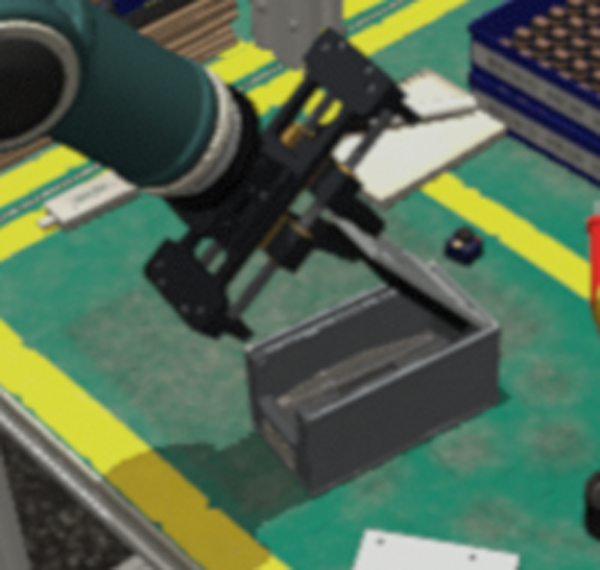

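The plate is gripped (gap 5.9 mm = plate thickness), rear edge still in the rebate at (490,325). Lift, carry left, lower above the bench.

```bash
python3 -m inch '{"offset":[[0,0,0.02],[0,0,0.06],[0,0,0.08],[0,0,0.08],[-0.01,0.1,0],[-0.014,0.2,0],[-0.014,0.2,0],[-0.014,0.2,0]],"dr":[[0,0,0],[0,0,0],[0,0,0],[0,0,0],[0,0,0.4],[0,0,0.7],[0,0,0.7],[0,0,0.7]]}' 1 25
python3 -m inch '{"offset":[[-0.013,0.17,0],[0,0,0],[0,0,-0.12],[0,0,-0.12],[0,0,-0.12],[0,0,-0.12],[0,0,0],[0,0,0]],"dr":[[0,0,0.43],[0,0,0],[0,0,0],[0,0,0],[0,0,0],[0,0,0],[0,0,0],[0,0,0]]}'; python3 st.py
```

```text
clock: 9.05
position: [562.5, 211.3, 213.6]
eef_rot: [0.195, 0.53, 0.771, 0.292]
contact_force: [-0.3, 1.6, -1.9]
finger_gap: 5.7
gripper_force: 24.9
clock: 10.05
position: [561.0, 243.1, 118.5]
eef_rot: [0.19, 0.515, 0.782, 0.297]
contact_force: [0.8, 0.4, -1.5]
finger_gap: 5.9
gripper_force: 25.0
t 10.05 p [561.  243.1 118.5] q [ 0.34 -0.05  2.37  0.5   0.11 -0.55] F [ 0.8  0.4 -1.5] gap 5.9 gf 25.0
theta 48.8 yaw z 24.1 yaw y 23.1 zaxis [ 0.602  0.269 -0.752]
lowtip s,lat,z 71.5 176.1 116.6
```

```bash
python3 -m inch '{"offset":[[0,0,0],[0,0,0],[0,0,-0.03],[0,0,-0.03],[0,0,-0.015],[0,0,-0.015],[0,0,0],[0,0,0]],"dr":[[-0.2,0.46,0],[-0.2,0.46,0],[0,0,0],[0,0,0],[0,0,0],[0,0,0],[0,0,0],[0,0,0]]}'; python3 st.py
```

```text
clock: 11.05
position: [560.6, 243.2, 99.7]
eef_rot: [0.162, 0.524, 0.796, 0.255]
contact_force: [0.4, -0.2, -1.8]
finger_gap: 5.6
gripper_force: 25.0
t 11.05 p [560.6 243.2  99.7] q [ 0.34  0.    2.32  0.21  0.22 -0.26] F [ 0.4 -0.2 -1.8] gap 5.6 gf 25.0
theta 54.8 yaw z 24.2 yaw y 23.1 zaxis [ 0.525  0.236 -0.817]
lowtip s,lat,z 71.0 176.2 98.1
```

```bash
python3 -m inch '{"offset":[[0,0,-0.012],[0,0,-0.012],[0,0,0]],"dr":[[0,0,0],[0,0,0],[0,0,0]]}'; python3 -m inch '{"offset":[[0,0,-0.012],[0,0,-0.012],[0,0,0]],"dr":[[0,0,0],[0,0,0],[0,0,0]]}'|grep -A1 pos;python3 st.py
```

```text
clock: 11.42
position: [562.1, 243.7, 96.8]
eef_rot: [0.163, 0.524, 0.796, 0.256]
contact_force: [-1.0, -0.2, 3.2]
finger_gap: 5.8
gripper_force: 25.0
position: [563.9, 244.3, 94.8]
eef_rot: [0.165, 0.524, 0.795, 0.258]
t 11.8 p [563.9 244.3  94.8] q [ 0.34  0.01  2.32  0.24  0.19 -0.28] F [-9.  -3.1 17. ] gap 5.8 gf 25.1
theta 54.3 yaw z 24.1 yaw y 23.1 zaxis [ 0.533  0.238 -0.812]
lowtip s,lat,z 74.3 176.8 93.1
```

Laying it down here would let the front edge slide off the steep finger. Better: turn the lid so that its rear edge butts against the (fixed) case's left wall, which acts as a stop, and let the front down on the lower finger.

```bash
python3 -m inch '{"offset":[[0,0,0.15],[0,0,0.17],[0,0,0.17],[0,0,0],[0,0,0],[0,0,0],[0,0,0],[0,0,0]],"dr":[[0,0,0],[0,0,0],[0,0,0],[0,0,-0.5],[0,0,-0.7],[0,0,-0.8],[0,0,-1],[0,0,-1]]}'; python3 st.py
python3 -m inch '{"offset":[[0,0,0],[0,0,0],[0,0,0],[0,0,0],[0,0,0],[0,0,0],[0,0,0],[0,0,0]],"dr":[[0,0,-1],[0,0,-1],[0,0,-1],[0,0,-1],[0,0,-1],[0,0,-1],[0,0,-1],[0,0,-1]]}'; python3 st.py
```

```text
clock: 12.8
position: [560.1, 242.9, 187.5]
eef_rot: [0.212, 0.68, 0.669, 0.215]
contact_force: [-0.7, 0.4, -0.8]
finger_gap: 5.6
gripper_force: 25.0
t 12.8 p [560.1 242.9 187.5] q [ 0.53 -0.09  2.21 -0.59  0.56  0.98] F [-0.7  0.4 -0.8] gap 5.6 gf 25.0
theta 54.9 yaw z -0.0 yaw y -1.1 zaxis [ 0.575 -0.    -0.818]
lowtip s,lat,z 70.4 176.9 185.9
clock: 13.8
position: [560.2, 243.7, 187.3]
eef_rot: [0.281, 0.893, 0.335, 0.11]
contact_force: [0.8, -1.1, -0.6]
finger_gap: 5.6
gripper_force: 25.0
t 13.8 p [560.2 243.7 187.3] q [ 0.69  0.18  1.92 -0.69  1.12  1.88] F [ 0.8 -1.1 -0.6] gap 5.6 gf 25.0
theta 54.9 yaw z -48.0 yaw y -49.1 zaxis [ 0.385 -0.427 -0.818]
lowtip s,lat,z 71.5 179.2 185.7
```

```bash
python3 -m inch '{"offset":[[0.008,-0.046,0],[0.008,-0.046,0],[0.008,-0.046,0],[0.008,-0.046,0],[0.008,-0.046,0],[0,0,0]],"dr":[[0,0,-1],[0,0,-1],[0,0,-1],[0,0,-1],[0,0,-1],[0,0,0]]}'; python3 st.py
```

```text
clock: 14.55
position: [569.2, 197.1, 187.3]
eef_rot: [0.3, 0.949, 0.094, 0.034]
contact_force: [0.0, 0.9, -1.2]
finger_gap: 6.0
gripper_force: 25.0
t 14.55 p [569.2 197.1 187.3] q [ 0.6   0.32  1.76 -0.58  1.37  2.18] F [ 0.   0.9 -1.2] gap 6.0 gf 25.0
theta 54.9 yaw z -77.9 yaw y -78.9 zaxis [ 0.121 -0.562 -0.818]
lowtip s,lat,z 76.8 132.6 185.5
```

```bash
python3 -m inch '{"offset":[[0.008,0,0],[0.008,0,-0.1],[0,0,-0.1],[0,0,-0.1],[0,0,-0.1],[0,0,0],[0,0,0]],"dr":[[0,0,-0.6],[0,0,-0.6],[0,0,0],[0,0,0],[0,0,0],[0,0,0],[0,0,0]]}'; python3 st.py
```

```text
clock: 15.42
position: [571.9, 197.3, 108.4]
eef_rot: [0.302, 0.953, 0.034, 0.016]
contact_force: [0.6, 0.9, -1.6]
finger_gap: 5.7
gripper_force: 25.0
t 15.43 p [571.9 197.3 108.4] q [ 0.58  0.44  1.75 -0.55  1.32  2.32] F [ 0.6  0.9 -1.6] gap 5.7 gf 25.0
theta 54.8 yaw z -85.0 yaw y -86.1 zaxis [ 0.05  -0.574 -0.817]
lowtip s,lat,z 79.8 132.3 106.7
```

```bash
python3 -m inch '{"offset":[[0.003,-0.03,-0.01],[0.003,-0.03,-0.01],[0.002,-0.025,-0.01],[0,0,0],[0,0,0]],"dr":[[0,0,0],[0,0,0],[0,0,0],[0,0,0],[0,0,0]]}'; python3 -m inch '{"offset":[[0.001,-0.01,0],[0.001,-0.01,0],[0,0,0]],"dr":[[0,0,0],[0,0,0],[0,0,0]]}';python3 -m inch '{"offset":[[0,-0.01,0],[0,-0.01,0],[0,0,0]],"dr":[[0,0,0],[0,0,0],[0,0,0]]}'; python3 st.py
```

```text
clock: 16.05
position: [573.3, 180.2, 102.2]
eef_rot: [0.302, 0.953, 0.034, 0.015]
contact_force: [-0.1, 0.8, -1.3]
finger_gap: 6.2
gripper_force: 25.0
clock: 16.42
position: [573.9, 177.0, 102.3]
eef_rot: [0.301, 0.953, 0.034, 0.016]
contact_force: [-0.6, 3.7, -0.1]
finger_gap: 5.8
gripper_force: 25.2
clock: 16.8
position: [574.4, 173.7, 103.2]
eef_rot: [0.3, 0.953, 0.034, 0.017]
contact_force: [-2.3, 7.8, 3.9]
finger_gap: 6.0
gripper_force: 25.7
t 16.8 p [574.4 173.7 103.2] q [ 0.55  0.43  1.78 -0.57  1.29  2.31] F [-2.3  7.8  3.9] gap 6.0 gf 25.7
theta 55.0 yaw z -84.8 yaw y -86.2 zaxis [ 0.052 -0.571 -0.819]
lowtip s,lat,z 79.8 108.8 101.5
```

```bash
python3 -m inch '{"offset":[[0,0.01,-0.013],[0,0.008,-0.013],[0,0,0],[0,0,0]],"dr":[[0,0,0],[0,0,0],[0,0,0],[0,0,0]]}'; python3 -m inch '{"offset":[[-0.001,0.011,-0.01],[-0.001,0.011,-0.01],[-0.001,0.011,-0.01],[-0.001,0.011,-0.01],[0,0,0],[0,0,0]],"dr":[[0,0,0],[0,0,0],[0,0,0],[0,0,0],[0,0,0],[0,0,0]]}' 0.32 10; python3 st.py
python3 - <<'E'
from h import *
c=cam('scene');cv2.imwrite('pics/s5.png',np.hstack([cv2.resize(c['color'][110:320,150:380],None,fx=2.5,fy=2.5,interpolation=cv2.INTER_CUBIC)]))
E
```

```text
clock: 17.3
position: [574.9, 177.1, 98.3]
eef_rot: [0.301, 0.953, 0.034, 0.017]
contact_force: [-2.1, 7.5, 6.0]
finger_gap: 5.9
gripper_force: 25.1
clock: 18.05
position: [572.8, 184.5, 88.8]
eef_rot: [0.302, 0.953, 0.034, 0.015]
contact_force: [0.6, 1.2, -0.5]
finger_gap: 30.1
gripper_force: 0.2
t 18.05 p [572.8 184.5  88.8] q [ 0.56  0.45  1.77 -0.56  1.28  2.33] F [ 0.6  1.2 -0.5] gap 30.1 gf 0.2
theta 54.8 yaw z -85.1 yaw y -86.1 zaxis [ 0.05  -0.574 -0.817]
lowtip s,lat,z 79.7 129.4 80.1
```

View pics/s5.png

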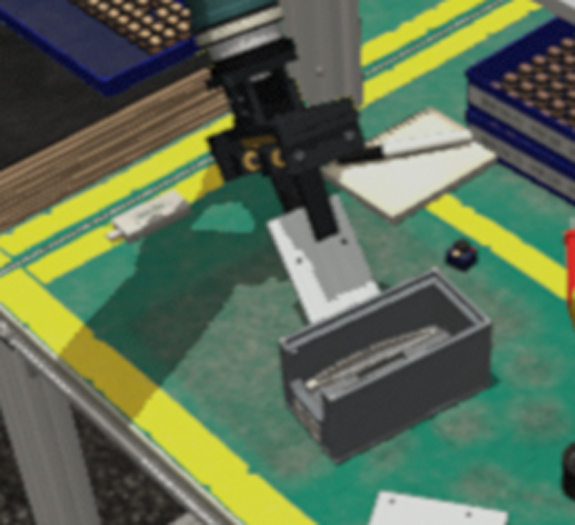

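The lid now leans with its rear at the case's left wall (345,300) and its front on the lower finger (270,220 to 340,195). Continue lowering along the arc.

```bash
python3 -m inch '{"offset":[[-0.001,0.011,-0.015],[-0.001,0.011,-0.015],[-0.001,0.011,-0.015],[-0.001,0.011,-0.015],[-0.001,0.011,-0.015],[0,0,0]],"dr":[[0,0,0],[0,0,0],[0,0,0],[0,0,0],[0,0,0],[0,0,0]]}' -0.36; python3 st.py; python3 -m inch '{"offset":[[-0.001,0.012,-0.02],[-0.001,0.012,-0.02],[-0.001,0.012,-0.02],[-0.001,0.012,-0.02],[-0.001,0.012,-0.02],[-0.001,0.012,-0.02],[-0.001,0.012,-0.02],[0,0,0]],"dr":[[0,0,0],[0,0,0],[0,0,0],[0,0,0],[0,0,0],[0,0,0],[0,0,0],[0,0,0]]}'; python3 st.py
```

```text
clock: 18.85
position: [571.8, 195.8, 73.5]
eef_rot: [0.302, 0.953, 0.034, 0.015]
contact_force: [0.9, -0.2, -1.7]
finger_gap: 60.1
gripper_force: 0.2
t 18.85 p [571.8 195.8  73.5] q [ 0.58  0.48  1.76 -0.56  1.27  2.35] F [ 0.9 -0.2 -1.7] gap 60.1 gf 0.2
theta 54.8 yaw z -85.0 yaw y -86.1 zaxis [ 0.05  -0.574 -0.817]
lowtip s,lat,z 80.3 153.0 56.3
clock: 19.85
position: [570.3, 212.5, 45.4]
eef_rot: [0.302, 0.953, 0.034, 0.015]
contact_force: [-0.6, 0.4, -0.7]
finger_gap: 59.8
gripper_force: 0.3
t 19.85 p [570.3 212.5  45.4] q [ 0.6   0.53  1.75 -0.56  1.25  2.38] F [-0.6  0.4 -0.7] gap 59.8 gf 0.3
theta 54.8 yaw z -85.1 yaw y -86.1 zaxis [ 0.05  -0.574 -0.817]
lowtip s,lat,z 80.5 169.7 28.2
```

```bash
python3 -m inch '{"offset":[[-0.001,0.011,-0.02],[-0.001,0.011,-0.02],[-0.001,0.011,-0.02],[-0.001,0.011,-0.02],[0,0,0]],"dr":[[0,0,0],[0,0,0],[0,0,0],[0,0,0],[0,0,0]]}'; python3 st.py;  python3 -m inch '{"offset":[[-0.002,0.02,0],[-0.002,0.03,0],[-0.005,0.05,0],[-0.01,0.08,0.03],[-0.01,0.08,0.05],[-0.01,0.08,0.1],[0,0,0.2],[0,0,0.2]],"dr":[[0,0,0],[0,0,0],[0,0,0],[0,0,0],[0,0,0],[0,0,0],[0,0,0],[0,0,0]]}'; python3 st.py
```

```text
clock: 20.48
position: [569.4, 221.3, 29.4]
eef_rot: [0.302, 0.953, 0.034, 0.015]
contact_force: [-0.7, 0.5, -0.4]
finger_gap: 59.7
gripper_force: 0.3
t 20.48 p [569.4 221.3  29.4] q [ 0.61  0.56  1.74 -0.56  1.23  2.4 ] F [-0.7  0.5 -0.4] gap 59.7 gf 0.3
theta 54.8 yaw z -85.1 yaw y -86.1 zaxis [ 0.049 -0.574 -0.817]
lowtip s,lat,z 80.6 178.5 12.2
clock: 21.48
position: [561.7, 290.7, 147.6]
eef_rot: [0.302, 0.953, 0.035, 0.016]
contact_force: [0.9, 0.6, 0.9]
finger_gap: 59.6
gripper_force: 0.0
t 21.48 p [561.7 290.7 147.6] q [ 0.69  0.48  1.6  -0.5   1.45  2.35] F [0.9 0.6 0.9] gap 59.6 gf 0.0
theta 54.9 yaw z -84.9 yaw y -86.0 zaxis [ 0.051 -0.573 -0.818]
lowtip s,lat,z 80.0 248.3 130.5
```

Lid released. Straighten the tool, look at the lid from above, then move on to the loupe.

```bash
python3 -m inch '{"offset":[[0,0,0.05],[0,0,0.05],[0,0,0.05],[0,0,0.05],[0,0,0.05],[0,0,0],[0,0,0],[0,0,0]],"dr":[[0.97,0.085,0],[0.97,0.085,0],[0.97,0.085,0],[0.97,0.085,0],[0.97,0.085,0],[0.97,0.085,0],[0,0,0],[0,0,0]]}' -1; python3 st.py
python3 - <<'E'
from plate import *
w=cam('wrist');s=cam('scene');pickle.dump((w,s),open('lid1.pkl','wb'));cv2.imwrite('pics/w_lid1.png',w['color'])
for n,c in(('w',w),('s',s)):
    u,v=w2pix(c,(574,180,17));u,v=int(u),int(v);print(n,u,v)
    R=110 if n=='w' else 60
    b=(max(u-R,0),max(v-R,0),min(u+R,640),min(v+R,480))
    for z in (17,):
        for thr in (150,180):
            try: print(plate(c,b,z,thr)[:4])
            except Exception as e: print(e)
E
```

```text
clock: 22.48
position: [561.8, 289.7, 196.3]
eef_rot: [0.002, 0.999, 0.036, -0.0]
contact_force: [0.1, -0.3, 0.7]
finger_gap: 88.4
gripper_force: 0.0
t 22.48 p [561.8 289.7 196.3] q [ 0.44  0.21  1.75 -0.    1.18  1.94] F [ 0.1 -0.3  0.7] gap 88.4 gf 0.0
theta 89.8 yaw z -91.5 yaw y -85.9 zaxis [-0.    -0.003 -1.   ]
lowtip s,lat,z 77.8 178.7 196.4
w 445 201
((573.1246337890625, 188.6353759765625), (68.2524642944336, 140.60964965820312), 4.40976095199585, 0.9717308341566094)
((572.9359741210938, 188.93170166015625), (67.75733184814453, 139.84083557128906), 4.741093635559082, 0.9641490892705374)
s 280 229
((732.3702392578125, 309.6403503417969), (124.02995300292969, 84.2522201538086), 11.575990676879883, 0.6228597690521006)
((734.6941528320312, 310.3747863769531), (119.25980377197266, 78.73403930664062), 11.433208465576172, 0.6009553317824461)
```

The lid lies flat at (573,189), fitted 68 x 140 mm at z=17, 122 mm from the case. Now to the loupe.

```bash
python3 -m inch '{"offset":[[-0.009,-0.172,0],[-0.009,-0.172,0],[-0.009,-0.172,0],[-0.009,-0.172,0],[-0.009,-0.172,0],[-0.009,-0.172,0],[-0.009,-0.172,0],[-0.009,-0.172,0]],"dr":[[0,0,0.96],[0,0,0.96],[0,0,0.96],[0,0,0.96],[0,0,0.96],[0,0,0.96],[0,0,0.96],[0,0,0.96]]}' >/dev/null; python3 -m inch '{"offset":[[-0.009,-0.172,0],[-0.009,-0.172,0],[-0.009,-0.172,0],[-0.009,-0.172,0],[-0.009,-0.172,0],[-0.009,-0.172,0],[-0.009,-0.172,0],[0,0,0]],"dr":[[0,0,0.96],[0,0,0.96],[0,0,0.96],[0,0,0.96],[0,0,0.96],[0,0,0.96],[0,0,0.96],[0,0,0.96]]}'>/dev/null;python3 -m inch '{"offset":[[0,0,0],[0,0,0]],"dr":[[0,0,0],[0,0,0]]}';python3 st.py
cat > loupe.py <<'E'
from h import *
import sys
from scipy.optimize import minimize
a=np.linspace(0,2*np.pi,40)
def find(c,x,y,zb=0,z1=35,D=38):
    u,v=w2pix(c,(x,y,zb+17)).astype(int);R=70;b=(max(u-R,0),max(v-R,0),min(u+R,640),min(v+R,480))
    g=c['color'][b[1]:b[3],b[0]:b[2]].astype(int);m=(g.max(2)<75).astype(np.uint8)
    n,l,s,ce=cv2.connectedComponentsWithStats(m);
    i=max(range(1,n),key=lambda i:s[i,4]-1.5*20*np.hypot(*(ce[i]-[u-b[0],v-b[1]])));m=(l==i).astype(np.uint8)
    m=cv2.morphologyEx(m,cv2.MORPH_CLOSE,np.ones((9,9)))
    def cost(p):
        P=np.array([w2pix(c,(p[0]+D/2*np.cos(t),p[1]+D/2*np.sin(t),z))-b[:2] for z in (zb,zb+z1) for t in a])
        q=np.zeros_like(m);cv2.fillConvexPoly(q,np.round(cv2.convexHull(P.astype(np.float32))*16).astype(int),1,shift=4)
        return 1-(q&m).sum()/max((q|m).sum(),1)
    f=minimize(cost,[x,y],method='Nelder-Mead',options=dict(initial_simplex=[[x,y],[x+8,y],[x,y+8]]))
    return (u,v),s[i,4],f.x.round(1),round(1-f.fun,3)
if __name__=='__main__':
    x,y=map(float,sys.argv[1:3])
    for n in('wrist','scene'):
        c=cam(n)
        if n=='wrist':cv2.imwrite('pics/wl.png',c['color'])
        print(n,find(c,x,y))
E
python3 loupe.py 533 -199
```

```text
clock: 24.82
position: [535.1, -226.0, 195.6]
eef_rot: [0.0, 0.668, 0.744, 0.0]
contact_force: [0.2, -0.4, 0.0]
finger_gap: 88.3
gripper_force: 0.0
t 24.82 p [ 535.1 -226.   195.6] q [-0.44  0.12  1.86  0.    1.16 -0.55] F [ 0.2 -0.4  0. ] gap 88.3 gf 0.0
theta 89.9 yaw z 1.5 yaw y 6.2 zaxis [ 0.001  0.    -1.   ]
lowtip s,lat,z 43.4 -287.0 195.7
wrist ((np.int64(314), np.int64(173)), np.int32(1357), array([ 533.6, -198.3]), np.float64(0.675))
scene ((np.int64(354), np.int64(365)), np.int32(499), array([ 531.8, -199. ]), np.float64(0.85))
```

```bash
python3 -m inch '{"offset":[[-0.003,0.046,-0.15],[-0.003,0.046,-0.15],[-0.003,0.045,-0.15],[0,0,-0.15],[0,0,-0.13],[0,0,-0.1],[0,0,-0.06],[0,0,-0.03]],"dr":[[0,0,0],[0,0,0],[0,0,0],[0,0,0],[0,0,0],[0,0,0],[0,0,0],[0,0,0]]}'; python3 -m inch '{"offset":[[0,0,0],[0,0,0],[0,0,0],[0,0,0],[0,0,0],[0,0,0],[0,0,0]],"dr":[[0,0,0],[0,0,0],[0,0,0],[0,0,0],[0,0,0],[0,0,0],[0,0,0]]}' 1 15; python3 st.py
```

```text
clock: 25.92
position: [533.0, -199.1, 11.4]
eef_rot: [0.0, 0.667, 0.745, 0.0]
contact_force: [0.1, 0.8, 0.7]
finger_gap: 87.9
gripper_force: 0.0
clock: 26.8
position: [533.2, -199.4, 12.1]
eef_rot: [0.001, 0.667, 0.745, 0.001]
contact_force: [-0.3, 0.0, 1.5]
finger_gap: 37.3
gripper_force: 15.0
t 26.8 p [ 533.2 -199.4   12.1] q [-0.4   0.31  2.01  0.    0.82 -0.51] F [-0.3  0.   1.5] gap 37.3 gf 15.0
theta 89.9 yaw z -6.0 yaw y 6.3 zaxis [ 0.002 -0.    -1.   ]
lowtip s,lat,z 18.7 -260.5 12.1
```

Loupe gripped (37.3 mm). Carry it over the case.

```bash
python3 -m inch '{"offset":[[0,0,0.15],[0,0,0.25],[0.036,0.215,0.25],[0.036,0.215,0.15],[0.036,0.215,0],[0.036,0.215,0],[0.036,0.215,0],[0.036,0.215,0]],"dr":[[0,0,0],[0,0,0],[0,0,0],[0,0,0],[0,0,0],[0,0,0],[0,0,0],[0,0,0]]}'; python3 -m inch '{"offset":[[0,0,0],[0,0,0],[0,0,-0.1],[0,0,-0.1],[0,0,-0.1]],"dr":[[0,0,0],[0,0,0],[0,0,0],[0,0,0],[0,0,0]]}'; python3 st.py
python3 - <<'E'
from h import *
import pickle
c=cam('wrist');s=cam('scene');pickle.dump((c,s),open('ins.pkl','wb'));cv2.imwrite('pics/ins.png',np.hstack([c['color'][100:400,150:500],cv2.resize(s['color'][180:300,240:360],None,fx=2.5,fy=2.5,interpolation=cv2.INTER_CUBIC)]))
for l in [(-76.5,40.5),(76.5,40.5),(76.5,-40.5),(-76.5,-40.5)]:
    X=np.array([576+.9946*l[0]-.1036*l[1],67.7+.1036*l[0]+.9946*l[1],77]);print(w2pix(c,X).round(),w2pix(s,X).round())
E
```

```text
clock: 27.8
position: [575.8, 57.5, 168.8]
eef_rot: [0.001, 0.667, 0.745, 0.0]
contact_force: [-0.1, 0.1, -0.6]
finger_gap: 37.7
gripper_force: 15.0
clock: 28.42
position: [574.9, 55.3, 106.6]
eef_rot: [0.0, 0.668, 0.744, -0.0]
contact_force: [-0.3, -0.3, -0.9]
finger_gap: 37.6
gripper_force: 15.0
t 28.43 p [574.9  55.3 106.6] q [ 0.05  0.2   1.94 -0.    1.   -0.05] F [-0.3 -0.3 -0.9] gap 37.6 gf 15.0
theta 90.0 yaw z -122.6 yaw y 6.2 zaxis [-0. -0. -1.]
lowtip s,lat,z 86.8 -11.5 106.6
[146. 166.] [261. 245.]
[492. 167.] [324. 215.]
[470. 330.] [347. 237.]
[165. 328.] [283. 269.]
```

```bash
python3 -m inch '{"offset":[[0.005,0.007,-0.06],[0.005,0.007,-0.06],[0,0,-0.06],[0,0,-0.05],[0,0,0],[0,0,0]],"dr":[[0,0,0],[0,0,0],[0,0,0],[0,0,0],[0,0,0],[0,0,0]]}'; python3 st.py
```

```text
clock: 29.28
position: [578.1, 59.0, 63.2]
eef_rot: [0.001, 0.667, 0.745, 0.001]
contact_force: [0.4, 0.3, -1.0]
finger_gap: 37.1
gripper_force: 15.0
t 29.27 p [578.1  59.   63.2] q [ 0.06  0.26  1.96 -0.    0.92 -0.05] F [ 0.4  0.3 -1. ] gap 37.1 gf 15.0
theta 89.9 yaw z -3.0 yaw y 6.3 zaxis [ 0.002 -0.    -1.   ]
lowtip s,lat,z 90.1 -8.1 63.3
```

Lower to the pocket floor (expected TCP z ≈ 34).

```bash
python3 -m inch '{"offset":[[-0.003,-0.002,-0.05],[-0.002,-0.002,-0.05],[0,0,-0.02],[0,0,-0.01],[0,0,0],[0,0,0]],"dr":[[0,0,0],[0,0,0],[0,0,0],[0,0,0],[0,0,0],[0,0,0]]}'; python3 -m inch '{"offset":[[0,0,-0.008],[0,0,-0.007],[0,0,0]],"dr":[[0,0,0],[0,0,0],[0,0,0]]}'; python3 st.py
```

```text
clock: 30.02
position: [577.2, 58.1, 37.3]
eef_rot: [0.001, 0.667, 0.745, 0.001]
contact_force: [0.0, -0.4, -1.1]
finger_gap: 37.5
gripper_force: 15.0
clock: 30.4
position: [577.0, 58.1, 34.1]
eef_rot: [0.001, 0.667, 0.745, 0.001]
contact_force: [0.6, -0.1, -0.0]
finger_gap: 37.7
gripper_force: 15.0
t 30.4 p [577.   58.1  34.1] q [ 0.06  0.29  1.98 -0.    0.86 -0.05] F [ 0.6 -0.1 -0. ] gap 37.7 gf 15.0
theta 89.9 yaw z -3.1 yaw y 6.3 zaxis [ 0.002 -0.    -1.   ]
lowtip s,lat,z 89.2 -8.9 34.1
```

```bash
python3 -m inch '{"offset":[[0,0,-0.005],[0,0,0]],"dr":[[0,0,0],[0,0,0]]}'; python3 -m inch '{"offset":[[0,0,0],[0,0,0],[0,0,0],[0,0,0.05],[0,0,0.1],[0,0,0.2],[0,0,0.2],[0,0,0.1]],"dr":[[0,0,0],[0,0,0],[0,0,0],[0,0,0],[0,0,0],[0,0,0],[0,0,0],[0,0,0]]}' -0.25; python3 st.py
python3 - <<'E'
from loupe import *
import pickle
c=cam('wrist');s=cam('scene');pickle.dump((c,s),open('chk.pkl','wb'))
print(find(c,577,58,22),find(s,577,58,22))
cv2.imwrite('pics/chk.png',np.hstack([c['color'][80:400,120:520],cv2.resize(s['color'][190:298,240:370],None,fx=2.9629,fy=2.963,interpolation=cv2.INTER_CUBIC)[:320]]))
E
```

```text
clock: 30.65
position: [577.0, 58.1, 34.0]
eef_rot: [0.001, 0.667, 0.745, 0.001]
contact_force: [-4.0, -1.1, 6.1]
finger_gap: 37.3
gripper_force: 15.0
clock: 31.65
position: [578.8, 58.2, 167.4]
eef_rot: [0.003, 0.667, 0.745, 0.003]
contact_force: [1.3, 0.6, 0.8]
finger_gap: 55.3
gripper_force: 0.0
t 31.65 p [578.8  58.2 167.4] q [ 0.06  0.14  1.89 -0.    1.11 -0.05] F [1.3 0.6 0.8] gap 55.3 gf 0.0
theta 89.6 yaw z 1.6 yaw y 6.3 zaxis [ 0.008  0.    -1.   ]
lowtip s,lat,z 99.8 -8.9 167.6
((np.int64(309), np.int64(221)), np.int32(5166), array([577.7,  56. ]), np.float64(0.491)) ((np.int64(307), np.int64(257)), np.int32(3442), array([569.1,  65.9]), np.float64(0.114))
```

View pics/chk.png

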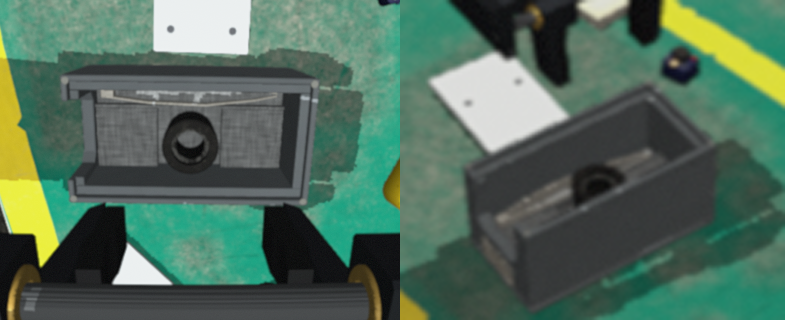

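The loupe stands upright in its pocket (ring centred at (190,142), midway between the felt seams at 158 and 221), and the lid is still on the bench. All ten picture views are now used, so the rest is done numerically. Re-measure the lid and the rim from the same relative viewpoint.

```bash
python3 -m inch '{"offset":[[-0.1,0.127,0.149],[-0.1,0.127,0.149],[-0.1,0.127,0.149],[-0.1,0.127,0.149],[-0.1,0.127,0.149],[0,0,0],[0,0,0],[0,0,0]],"dr":[[0,0,0],[0,0,0],[0,0,0],[0,0,0],[0,0,0],[0,0,0],[0,0,0],[0,0,0]]}' -1; python3 st.py
python3 - <<'E'
from plate import *
w=cam('wrist');pickle.dump(w,open('lid2.pkl','wb'))
u,v=w2pix(w,(573,189,17)).astype(int);print(u,v)
b=(u-90,max(v-110,0),u+90,v+110)
for thr in (140,150,165,180):
    print(thr,plate(w,b,17,thr)[:4])
c,_=pickle.load(open('chk.pkl','rb'))
P=[pix2w(c,u,v,77)[:2] for u,v in [(182,155),(438,162),(423,283),(192,282)]]
P=np.array(P);print(P.round(1),P.mean(0), np.linalg.norm(P-np.roll(P,1,0),axis=1).round(1), np.degrees(np.arctan2(*(P[1]-P[0])[::-1])),np.degrees(np.arctan2(*(P[2]-P[3])[::-1])))
E
```

```text
clock: 32.75
position: [476.5, 184.1, 309.6]
eef_rot: [-0.0, 0.668, 0.744, -0.001]
contact_force: [-0.1, 0.5, -0.9]
finger_gap: 88.4
gripper_force: 0.0
t 32.75 p [476.5 184.1 309.6] q [ 0.32 -0.09  1.85 -0.    1.38  0.21] F [-0.1  0.5 -0.9] gap 88.4 gf 0.0
theta 89.9 yaw z -134.7 yaw y 6.2 zaxis [-0.002 -0.002 -1.   ]
lowtip s,lat,z 27.6 126.9 309.6
401 187
140 ((572.6616821289062, 190.66891479492188), (69.185546875, 147.3754119873047), 4.819324016571045, 0.9269008553211661)
150 ((572.67236328125, 188.91616821289062), (68.45960998535156, 141.31753540039062), 4.472815990447998, 0.9624527924650883)
165 ((572.7503051757812, 188.95436096191406), (68.2981948852539, 140.69314575195312), 4.472816467285156, 0.9537919651958188)
180 ((572.4029541015625, 189.07864379882812), (67.84137725830078, 140.52053833007812), 4.839328765869141, 0.9451996794214481)
[[497.7 100.9]
 [647.5 113.1]
 [653.1  35.8]
 [505.4  20.7]] [575.90246576  67.60600201] [ 80.5 150.3  77.5 148.4] 4.6523461541192725 5.840172621337177
```

```bash
python3 -m inch '{"offset":[[0.16,0.008,-0.24],[0.16,0.008,-0.24],[0.16,0.008,-0.24],[0,0,-0.24],[0,0,-0.2],[0,0,-0.15],[0,0,-0.08],[0,0,-0.04]],"dr":[[0,0,-0.27],[0,0,0],[0,0,0],[0,0,0],[0,0,0],[0,0,0],[0,0,0],[0,0,0]]}'; python3 -m inch '{"offset":[[0,0,-0.03],[0,0,0],[0,0,0]],"dr":[[0,0,0],[0,0,0],[0,0,0]]}'>/dev/null; python3 st.py
```

```text
clock: 33.8
position: [572.5, 189.3, 24.8]
eef_rot: [0.0, 0.678, 0.735, -0.0]
contact_force: [0.5, 1.1, -0.0]
finger_gap: 88.1
gripper_force: 0.0
t 34.17 p [573.7 190.2  21.1] q [ 0.28  0.35  1.93 -0.    0.85  0.2 ] F [-0.7  0.2  0.2] gap 88.5 gf 0.0
theta 89.8 yaw z 5.6 yaw y 4.6 zaxis [ 0.004  0.    -1.   ]
lowtip s,lat,z 125.0 121.7 21.3
```

```bash
python3 -m inch '{"offset":[[-0.005,-0.006,-0.025],[0,0,-0.02],[0,0,0],[0,0,0]],"dr":[[0,0,0],[0,0,0],[0,0,0],[0,0,0]]}'; python3 st.py; python3 -m inch '{"offset":[[0,0,0],[0,0,0],[0,0,0],[0,0,0]],"dr":[[0,0,0],[0,0,0],[0,0,0],[0,0,0]]}' 1 20; python3 st.py
```

```text
clock: 34.67
position: [571.8, 188.7, 10.9]
eef_rot: [0.001, 0.678, 0.735, 0.0]
contact_force: [0.3, -0.5, -0.3]
finger_gap: 88.0
gripper_force: 0.0
t 34.67 p [571.8 188.7  10.9] q [ 0.28  0.36  1.94 -0.    0.84  0.2 ] F [ 0.3 -0.5 -0.3] gap 88.0 gf 0.0
theta 89.9 yaw z -9.2 yaw y 4.6 zaxis [ 0.002 -0.    -1.   ]
lowtip s,lat,z 122.7 120.4 11.0
clock: 35.17
position: [572.1, 188.8, 11.1]
eef_rot: [0.001, 0.678, 0.735, 0.001]
contact_force: [-0.0, 0.4, -0.2]
finger_gap: 67.7
gripper_force: 20.0
t 35.17 p [572.1 188.8  11.1] q [ 0.28  0.36  1.94 -0.    0.84  0.2 ] F [-0.   0.4 -0.2] gap 67.7 gf 20.0
theta 89.9 yaw z -2.6 yaw y 4.6 zaxis [ 0.002 -0.    -1.   ]
lowtip s,lat,z 112.8 120.7 11.2
```

```bash
python3 -m inch '{"offset":[[0,0,0.1],[0,0,0.2],[0,0,0.25],[0,0,0.2],[0,0,0],[0,0,0],[0,0,0],[0,0,0]],"dr":[[0,0,0],[0,0,0],[0,0,0],[0,0,0.95],[0,0,0.95],[0,0,0.95],[0,0,0.95],[0,0,0.95]]}' ; python3 -m inch '{"offset":[[0.002,-0.076,0],[0.002,-0.076,0],[0.002,-0.076,0],[0.002,-0.076,0],[0.002,-0.076,0],[0.002,-0.076,0],[0.002,-0.076,0],[0.002,-0.076,0]],"dr":[[0,0,0.95],[0,0,0.95],[0,0,0.95],[0,0,0.95],[0,0,0.95],[0,0,0.95],[0,0,0.95],[0,0,0.95]]}';python3 -m inch '{"offset":[[0,0,0],[0,0,0],[0,0,0],[0,0,0],[0,0,0]],"dr":[[0,0,0.95],[0,0,0.95],[0,0,0.95],[0,0,0],[0,0,0]]}' >/dev/null; python3 st.py
```

```text
clock: 36.17
position: [571.8, 188.7, 162.3]
eef_rot: [0.001, 0.475, 0.88, 0.001]
contact_force: [0.2, 0.4, -1.3]
finger_gap: 67.7
gripper_force: 20.0
clock: 37.17
position: [575.0, 66.6, 162.2]
eef_rot: [0.001, 0.097, 0.995, 0.001]
contact_force: [0.9, 0.0, -1.5]
finger_gap: 67.6
gripper_force: 20.0
t 37.8 p [575.1  67.2 161.6] q [ 0.07  0.14  1.89  0.    1.1  -1.6 ] F [-0.3 -0.7 -0.8] gap 67.7 gf 20.0
theta 89.9 yaw z 69.2 yaw y 95.7 zaxis [ 0.001  0.002 -1.   ]
lowtip s,lat,z 69.5 34.1 161.7
```

```bash
python3 -m inch '{"offset":[[0.004,0.001,-0.12],[0,0,-0.12],[0,0,-0.09],[0,0,-0.048],[0,0,0],[0,0,0]],"dr":[[0,0,0],[0,0,0],[0,0,0],[0,0,0],[0,0,0],[0,0,0]]}'; python3 -m inch '{"offset":[[0,0,-0.012],[0,0,-0.012],[0,0,0]],"dr":[[0,0,0],[0,0,0],[0,0,0]]}'; python3 st.py
```

```text
clock: 38.55
position: [576.7, 67.4, 86.3]
eef_rot: [0.001, -0.051, 0.999, 0.001]
contact_force: [-0.6, 0.2, -1.3]
finger_gap: 67.7
gripper_force: 20.0
clock: 38.92
position: [575.7, 67.3, 80.5]
eef_rot: [0.0, -0.051, 0.999, 0.001]
contact_force: [-0.0, 0.4, -2.8]
finger_gap: 67.5
gripper_force: 20.0
t 38.92 p [575.7  67.3  80.5] q [ 0.07  0.23  1.96  0.    0.95 -1.6 ] F [-0.   0.4 -2.8] gap 67.5 gf 20.0
theta 89.9 yaw z 92.4 yaw y 95.8 zaxis [-0.     0.002 -1.   ]
lowtip s,lat,z 70.1 34.0 80.6
```

```bash
python3 -m inch '{"offset":[[0,0,-0.006],[0,0,-0.005],[0,0,0]],"dr":[[0,0,0],[0,0,0],[0,0,0]]}'; python3 st.py
```

```text
clock: 39.3
position: [575.8, 67.3, 78.3]
eef_rot: [0.0, -0.051, 0.999, 0.001]
contact_force: [-0.2, 0.5, -1.4]
finger_gap: 67.7
gripper_force: 20.0
t 39.3 p [575.8  67.3  78.3] q [ 0.07  0.24  1.96  0.    0.95 -1.6 ] F [-0.2  0.5 -1.4] gap 67.7 gf 20.0
theta 89.9 yaw z 92.6 yaw y 95.8 zaxis [-0.     0.002 -1.   ]
lowtip s,lat,z 70.2 34.2 78.3
```

Release by a little (to 76 mm), rise, and measure the lid.

```bash
python3 -m inch '{"offset":[[0,0,0],[0,0,0],[0,0,0],[0,0,0.03],[0,0,0.1],[0,0,0.2],[-0.1,0,0.25],[-0.15,0,0.25]],"dr":[[0,0,0],[0,0,0],[0,0,0],[0,0,0],[0,0,0],[0,0,0],[0,0,0],[0,0,0]]}' -0.75;  python3 -m inch '{"offset":[[-0.15,0,0.2],[-0.1,0,0.1],[0,0,0],[0,0,0]],"dr":[[0,0,0],[0,0,0],[0,0,0],[0,0,0]]}'; python3 st.py
python3 - <<'E'
from plate import *
w=cam('wrist');s=cam('scene');pickle.dump((w,s),open('fin1.pkl','wb'))
for n,c,b0,R in(('w',w,0,120),('s',s,0,50)):
    u,v=w2pix(c,(576,67,77)).astype(int);print(n,u,v)
    b=(max(u-R,0),max(v-R,0),min(u+R,640),min(v+R,480))
    for thr in(150,180):
        try:print(plate(c,b,77,thr)[:4])
        except Exception as e:print(e)
s0=pickle.load(open('scene0.pkl','rb'));print('ref scene0',plate(s0,(257,202,357,302),77,180)[:4])
E
```

```text
clock: 40.3
position: [526.0, 67.3, 247.6]
eef_rot: [0.001, -0.051, 0.999, 0.001]
contact_force: [0.1, 1.0, -0.5]
finger_gap: 77.2
gripper_force: 0.0
clock: 40.8
position: [476.1, 67.3, 304.5]
eef_rot: [0.001, -0.051, 0.999, 0.001]
contact_force: [-0.3, -0.1, -0.6]
finger_gap: 77.1
gripper_force: 0.0
t 40.8 p [476.1  67.3 304.5] q [ 0.09 -0.15  1.92  0.    1.37 -1.59] F [-0.3 -0.1 -0.6] gap 77.1 gf 0.0
theta 89.9 yaw z 63.8 yaw y 95.8 zaxis [ 0.001  0.002 -1.   ]
lowtip s,lat,z -29.0 49.2 304.5
w 303 289
((579.0546264648438, 67.66720581054688), (143.09860229492188, 78.02967834472656), 5.82556676864624, 0.8709177593118888)
((577.0140380859375, 67.40906524658203), (137.0454559326172, 68.57524871826172), 5.883327007293701, 0.9461823441519465)
s 304 241
((622.8418579101562, 70.56074523925781), (40.60710906982422, 67.09231567382812), 4.597986698150635, 0.8909833188730548)
((623.6539916992188, 70.68251037597656), (35.57425308227539, 64.69026184082031), 4.646760940551758, 0.8966987363488222)
ref scene0 ((572.1181640625, 64.92413330078125), (136.37924194335938, 65.36543273925781), 5.248461723327637, 0.9444405166091079)
```

```bash
python3 -m inch '{"offset":[[0.125,0.005,-0.1],[0.125,0.005,-0.15],[0.125,0.005,-0.2],[0.125,0.005,-0.2],[0.125,0.005,-0.2],[0.125,0.005,-0.2],[0,0,0],[0,0,0]],"dr":[[0,0,0],[0,0,0],[0,0,0],[0,0,0],[0,0,0],[0,0,0],[0,0,0],[0,0,0]]}' 1 10; python3 st.py; python3 -m inch '{"offset":[[0,0,-0.025],[0,0,-0.015],[0,0,-0.01],[0,0,0],[0,0,0]],"dr":[[0,0,0],[0,0,0],[0,0,0],[0,0,0],[0,0,0]]}'; python3 st.py
```

```text
clock: 41.9
position: [625.4, 73.2, 93.9]
eef_rot: [-0.001, -0.051, 0.999, 0.001]
contact_force: [0.5, -0.5, 0.6]
finger_gap: 0.8
gripper_force: 0.0
t 41.9 p [625.4  73.2  93.9] q [ 0.08  0.3   1.84  0.    1.   -1.6 ] F [ 0.5 -0.5  0.6] gap 0.8 gf 0.0
theta 89.9 yaw z 137.2 yaw y 95.8 zaxis [-0.002  0.002 -1.   ]
lowtip s,lat,z 120.1 1.4 93.9
clock: 42.52
position: [626.0, 73.4, 84.7]
eef_rot: [0.0, -0.051, 0.999, 0.001]
contact_force: [0.4, 0.2, 0.3]
finger_gap: 0.3
gripper_force: 0.0
t 42.52 p [626.   73.4  84.7] q [ 0.08  0.31  1.84  0.    0.99 -1.6 ] F [0.4 0.2 0.3] gap 0.3 gf 0.0
theta 89.9 yaw z 73.6 yaw y 95.8 zaxis [ 0.001  0.002 -1.   ]
lowtip s,lat,z 120.6 1.3 84.7
```

```bash
for i in 1; do python3 -m inch '{"offset":[[0,0,-0.015],[0,0,-0.01],[0,0,0]],"dr":[[0,0,0],[0,0,0],[0,0,0]]}'; python3 -m inch '{"offset":[[0,0,-0.006],[0,0,-0.006],[0,0,0]],"dr":[[0,0,0],[0,0,0],[0,0,0]]}';  done; python3 st.py|head -1
```

```text
clock: 42.9
position: [625.6, 73.3, 79.0]
eef_rot: [-0.0, -0.051, 0.999, 0.001]
contact_force: [-0.1, -0.5, -0.1]
finger_gap: 0.9
gripper_force: 0.0
clock: 43.28
position: [626.0, 73.3, 77.4]
eef_rot: [0.0, -0.051, 0.999, 0.001]
contact_force: [-0.3, -1.1, 3.1]
finger_gap: 0.5
gripper_force: 1.6
t 43.27 p [626.   73.3  77.4] q [ 0.08  0.32  1.85  0.    0.97 -1.6 ] F [-0.3 -1.1  3.1] gap 0.5 gf 1.6
```

Rear end is flush (contact at z≈77). Press a little, then probe the front end.

```bash
python3 -m inch '{"offset":[[0,0,-0.01],[0,0,0],[0,0,0.05],[0,0,0.05],[-0.166,-0.017,0],[-0.166,-0.017,0],[-0.166,-0.017,0],[0,0,0]],"dr":[[0,0,0],[0,0,0],[0,0,0],[0,0,0],[0,0,0],[0,0,0],[0,0,0],[0,0,0]]}' >/dev/null; python3 -m inch '{"offset":[[0,0,-0.05],[0,0,-0.028],[0,0,0],[0,0,0]],"dr":[[0,0,0],[0,0,0],[0,0,0],[0,0,0]]}'; python3 -m inch '{"offset":[[0,0,-0.006],[0,0,-0.006],[0,0,0]],"dr":[[0,0,0],[0,0,0],[0,0,0]]}'; python3 st.py|head -1
```

```text
clock: 44.78
position: [526.7, 63.2, 79.2]
eef_rot: [-0.0, -0.051, 0.999, 0.001]
contact_force: [-0.7, -0.6, -1.3]
finger_gap: 0.2
gripper_force: 0.0
clock: 45.15
position: [526.6, 63.1, 77.4]
eef_rot: [0.0, -0.051, 0.999, 0.001]
contact_force: [-0.6, 1.0, 1.9]
finger_gap: 0.6
gripper_force: 1.2
t 45.15 p [526.6  63.1  77.4] q [ 0.07  0.15  2.06  0.    0.93 -1.6 ] F [-0.6  1.   1.9] gap 0.6 gf 1.2
```

Front is flush at the same height, so the lid is home and level. Press lightly, rise clear, hand in.

```bash
python3 -m inch '{"offset":[[0,0,-0.01],[0,0,0],[0,0,0.05],[0,0,0.15],[0,0,0.25],[0,0,0.25],[0,0,0],[0,0,0]],"dr":[[0,0,0],[0,0,0],[0,0,0],[0,0,0],[0,0,0],[0,0,0],[0,0,0],[0,0,0]]}'; python3 -c "
from rig import r
print(r.hand_in())"
```

```text
clock: 46.15
position: [525.9, 63.1, 214.6]
eef_rot: [-0.0, -0.051, 0.999, 0.001]
contact_force: [-0.7, -0.2, -0.4]
finger_gap: 0.1
gripper_force: 0.0
the job is handed in; nothing more can be done
None
```

The loupe is in its pocket and the lid is back in the rim, probed flush at z≈77 front and rear; the coil units and gauge were left alone, and I handed in at about 46 s, though the hand-in call returned no verdict.

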